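Draw out the counter guard rail until it locks

ROBOT

A 6-joint arm with a two-finger parallel gripper is mounted at the origin on a cart in front of the work surface, level with it; the furniture and walls round the work are solid. World frame = base frame: x ahead of the robot, y to its left, z up, the work surface at z = 0. Lengths are in m, angles in rad, forces in N, time in s.
With the tool pointing down it reaches from about 0.3 to 0.825 m from the base axis. Payload 5.4 kg.
Tool frame: the origin (TCP) lies at the very end of the fingers, on their centre line; the grasp point (between the pads) lies 19 mm behind it; z points along the fingers, y is the line along which they close (so a half turn about z gives the same grasp; the last joint's range is limited). The gripper opens to 92 mm and grips with 3 to 60 N. Pads are 20 mm wide; open, the fingers measure 128 mm over their backs; the gripper's body (75 mm by 189 mm) begins 69 mm behind the grasp point.
Start: joints at [-1.366, 0.158, 1.597, -0, 1.386, -0.21], TCP at [0.232, -0.526, 0.194] pointing down, gripper open.
Joint ranges: [-2.91, 2.91], [-0.94, 2.29], [0.18, 2.7], [-1.29, 4.43], [0.17, 2.64], [-3, 3]. Speed limits (rad/s): [2.57, 2.57, 3.14, 3.14, 3.14, 3.14].

INTERFACE

Orientations are given as a rotation vector (axis times angle).
In Python, from workcell import bot gives the robot as it stands. Calls block until the motion is done:
- bot.goto(position, orientation): joint-space move of the TCP to a pose.
- bot.line_to(position, rot=None, max_speed=0.15): straight line of the TCP; rot=None keeps the orientation; max_speed is the mean speed in m/s.
- bot.set_joints(angles): joint-space move.
- bot.set_gripper(opening, newtons=None): opening from 0.0 (shut) to 1.0 (fully open); newtons is the grip in N (None keeps the last); returns when the fingers have stopped.
- bot.hold(seconds).
- bot.inverse_kinematics(position, orientation): joint angles nearest the present ones, or None.
- bot.read_camera(name): name is "scene" or "top" or "wrist"; returns a dict with "pixels" (420x560x3 uint8, blue, green, red), "fx", "fy", "cx", "cy" (pixels), "k1" (the pictures are not rectified: a ray, as slopes to the right and down, at radius r is drawn at 1 + k1 r^2 times it, then the intrinsics apply), "R" (3x3) and "t" (3): a world point X has camera coordinates R X + t. Camera axes: x right, y down, z forward; pixel columns grow to the right and rows downward; lengths in m; the calibration is good to about 2 mm. A picture is of the moment at which its call begins. There is no depth.
A pose or a line that the arm cannot do raises bot.MotionError and nothing moves.
- bot.job_done(): hands the job in; it is judged then, once.
Readings, each from a call of its own:
- bot.current_clock(): time.
- bot.current_joints(): joint angles.
- bot.current_joint_vel(): joint speeds.
- bot.current_effort(): joint torques, N m.
- bot.current_ee_pos(): TCP position.
- bot.current_tool_rot(): TCP orientation.
- bot.current_contact_force(): force on the tool from outside, world axes, zero at the start.
- bot.current_ft_torque(): the same for the moment, N m.
- bot.current_opening(): opening from 0.0 (shut) to 1.0 (fully open).
- bot.current_grip_force(): force on a finger pad.
Only numpy, scipy, OpenCV 4.12 (cv2) and the standard library are available. Lean on these libraries where they do the work, as an engineer would, in place of code of your own. Each camera call takes 0.05 s, during which the arm holds its last target. There are 200 camera calls.

TASK

Close off the slate with the telescoping guard rail in front of it: first take the jam jar and the cup that stand in the rail's way and stand both upright on the slate among the other things, then push the rail's wooden end plate all the way out until the lock button pops up through the hole in the tube. Do not shove anything with the rail, do not tip anything over, and leave everything else where it is.

Things in the scene. Friction and masses are not known exactly. Their poses are not given: they have to be found in the camera images.
- guard_rail: telescoping guard rail screwed to the counter: aluminium square tube 30 mm wide, top 50 mm above the counter (53 mm at the black collar), feet 64 mm wide; a slimmer steel tube slides out of its mouth. Origin: on the counter under the mouth; x along the tube, the way it extends, z up. The tube lies at x = -263 to 0 mm; lock hole in its top wall at x = -35 mm
- guard_arm (a joint): how far the sliding tube is drawn out, in m: 0 pushed in, 0.20 at the lock (2 mm of play either way once locked). It slides with 3 to 5 N of friction, stays where it is left and needs only a push on the end plate along the rail. At the lock the push meets a hard stop
- end_plate (a point): on the wooden end plate of the sliding tube: centre of its flat rear face (towards the tube), 80 mm above the counter, free to push on. Its x axis points the way of extension. It lies on the rail's axis at x = 12 mm + joint guard_arm. Plate 12 mm thick, 70 mm wide across the rail, 2 to 94 mm above the counter; locked, its front is at rail x = 224 mm
- lock_button (a joint): rise of the spring-loaded lock button, in m: about 0 while held down inside the tube, 0.009 when popped up through the hole, 5 mm above the tube's top. It rises by itself when the rail is drawn out to the lock; pressed down, it would release the rail
- button_top (a point): centre of the top of the 12 mm round steel lock button, on the sliding tube; 46 mm above the counter while hidden in the tube, 55 mm when popped up. It is 247 mm behind the end_plate point
- slate: dark slate serving plate fixed on the counter behind the rail (farther from the robot), 240 mm (its x, away from the robot) by 380 mm (its y, along the rail), 7 mm thick. Origin: centre of its underside, z up
- jam_jar: jam jar with round lid, 58 mm diameter, 70 mm tall, 0.23 kg, standing on the counter ahead of the end plate, in the rail's way. Origin: centre of its underside, z up. Can be gripped across from above
- cup_front: handleless patterned china cup, open at the top, 58 mm diameter at the rim and 52 mm at the foot, 62 mm tall, 0.14 kg, standing on the counter ahead of the end plate, in the rail's way; either of jar and cup can be the nearer one. Origin: centre of its underside, z up. Can be gripped across from above
- cup_right: same kind of cup, 58 mm diameter, 62 mm tall, already on the slate, on the right; leave it. Origin: centre of its underside
- cup_left: same kind of cup, 58 mm diameter, 62 mm tall, already on the slate, farther left; leave it. Origin: centre of its underside
- brie: half soft cheese on the back of the slate, 62 mm in its x by 156 mm in its y, 32 mm tall; leave it. Origin: centre of its underside
- brownie: brownie square on the back of the slate, 50 x 52 mm, 26 mm tall; leave it. Origin: centre of its underside
- teapot: patterned teapot with a cane handle over the top, 111 x 167 mm, 186 mm tall, on the counter to the left; leave it. Origin: centre of its underside
- sugar_pot: glass sugar pourer, 68 mm diameter, 156 mm tall, on the counter on the robot's side of the tube; leave it. Origin: centre of its underside
- service_bell: counter bell, 83 mm diameter, 62 mm tall, on the counter to the right; leave it. Origin: centre of its underside
- mandarin: mandarin, 50 mm diameter, 47 mm tall, on the counter to the left near the robot; leave it. Origin: its underside
Not all that is in view belongs to the job. Leave any blue or red look-alike of the cup_front alone.

How it is judged:
On the way, in this order (a step that is already met when the one before it is completed fails the run):
1. the jam jar and the cup from the rail's way stand upright on the slate (x of jam_jar in the frame of slate between -0.1 and 0.1 m and y of jam_jar in the frame of slate between -0.17 and 0.17 m and z of jam_jar in the frame of slate between 0.003 and 0.013 m and angle between each of jam_jar, cup_front's own z axis and vertical below 0.1 rad and x of cup_front in the frame of slate between -0.1 and 0.1 m and y of cup_front in the frame of slate between -0.17 and 0.17 m and z of cup_front in the frame of slate between 0.003 and 0.013 m), for 0.2 s.
2. the rail is drawn out and its lock button has popped up (value of joint guard_arm above 0.195 m and value of joint lock_button above 0.007 m), for 0.2 s.
At the end, for the whole second after the job is handed in: The rail is out (guard_arm over 195 mm) with the lock button up (over 7 mm), and the jam jar and all three cups stand upright (within 0.1 rad) and still on the slate, their centres at least 20 mm inside its edges (all of step 1 and all of step 2 and linear speed of each of jam_jar, cup_front, cup_right, cup_left below 0.02 m/s and x of cup_right in the frame of slate between -0.1 and 0.1 m and y of cup_right in the frame of slate between -0.17 and 0.17 m and z of cup_right in the frame of slate between 0.003 and 0.013 m and angle between each of cup_right, cup_left's own z axis and vertical below 0.1 rad and x of cup_left in the frame of slate between -0.1 and 0.1 m and y of cup_left in the frame of slate between -0.17 and 0.17 m and z of cup_left in the frame of slate between 0.003 and 0.013 m); the robot touches nothing.
It fails at once if the rail is pushed against the jam jar, a cup or another thing (over 1.5 N) (contact force between guard_rail and jam_jar above 1.5 N or contact force between guard_rail and cup_front above 1.5 N or contact force between guard_rail and cup_right above 1.5 N or contact force between guard_rail and cup_left above 1.5 N or contact force between guard_rail and brie above 1.5 N or contact force between guard_rail and brownie above 1.5 N or contact force between guard_rail and teapot above 1.5 N or contact force between guard_rail and sugar_pot above 1.5 N or contact force between guard_rail and service_bell above 1.5 N or contact force between guard_rail and mandarin above 1.5 N).
It fails at once if the jam jar or a cup is tipped by more than 0.6 rad (angle between any of jam_jar, cup_front, cup_right, cup_left's own z axis and vertical above 0.6 rad).
It fails at once if one of the other things is moved by more than 30 mm (distance of any of cup_right, cup_left, brie, brownie, teapot, sugar_pot, service_bell, mandarin from where it was at the start of the episode above 0.03 m).
It also fails if it takes over 72 s, if anything falls off the work surface, if the arm or the gripper's body presses on something with over 40 N, if the wrist force passes 120 N, or if a joint passes its speed limit or range.

## Working session

There is one attempt and no reset: what is moved stays moved. The work goes in short steps, each a Python script; the robot and the scene stay as the last script left them, time stands still between calls to the robot, and variables do not carry over. Pictures are saved under pics/ and viewed, at most 10 in all, crops included, and the job is handed in when it is done.

```bash
mkdir -p pics; python3 - <<'E'
from workcell import bot
import cv2,pickle
for n in ("scene","top"):
    c=bot.read_camera(n); cv2.imwrite(f"pics/{n}0.png",c["pixels"]); pickle.dump(c,open(f"{n}0.pkl","wb"))
    print(n,c["fx"],c["k1"],c["R"],c["t"])
E
```

```text
scene 460.97469752140944 -0.03280817200165694 [[-0.73543716 -0.67735108 -0.01810243]
 [-0.42538038  0.48232442 -0.76577718]
 [ 0.52743124 -0.55548057 -0.64285116]] [0.35730293 0.30779263 1.11466219]
top 478.18995012314684 0.02277776399404896 [[-0.00773652 -0.99996956  0.00101202]
 [-0.97612928  0.00733239 -0.2170665 ]
 [ 0.21705247 -0.0026672  -0.97615629]] [-0.05051783  0.54371228  1.52754574]
```

View pics/top0.png

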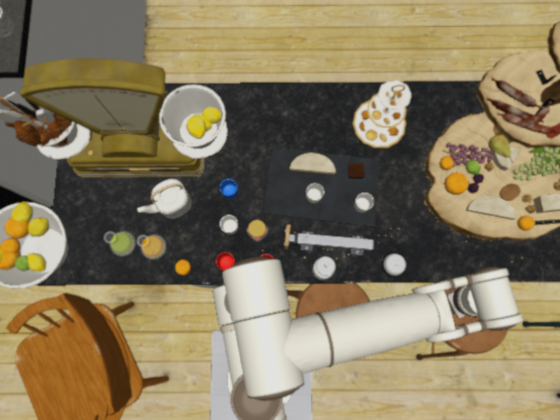

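View pics/scene0.png

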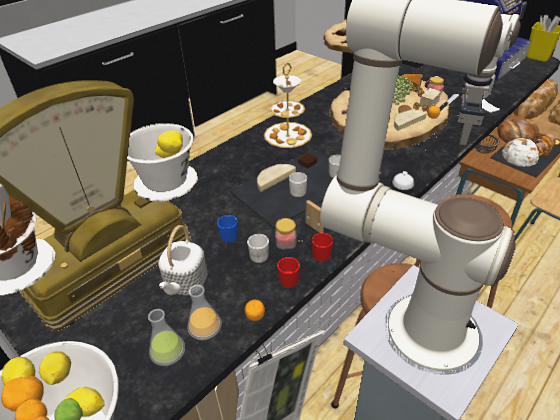

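The top view shows the jar at (257,230), cup_front at (229,224), the end plate at about (288,236) and the tube running to (373,244). The slate covers about (265–377, 152–222), with cups at (315,192) and (363,202). Next I'll zoom in.

```bash
cat > h.py <<'E'
import numpy as np,cv2,pickle
def cast(c,uv,z):
    uv=np.atleast_2d(np.array(uv,float))
    d=np.c_[(uv[:,0]-c["cx"])/c["fx"],(uv[:,1]-c["cy"])/c["fy"]]
    s=d.copy()
    for _ in range(10): s=d/(1+c["k1"]*(s**2).sum(1,keepdims=True))
    R=np.array(c["R"]);t=np.array(c["t"]); o=-R.T@t
    r=np.c_[s,np.ones(len(s))]@R
    return o+r*((z-o[2])/r[:,2:])
def proj(c,X):
    p=np.atleast_2d(X)@np.array(c["R"]).T+np.array(c["t"]); s=p[:,:2]/p[:,2:]
    s=s*(1+c["k1"]*(s**2).sum(1,keepdims=True))
    return s*[c["fx"],c["fy"]]+[c["cx"],c["cy"]]
E
python3 - <<'E'
from h import *
c=pickle.load(open("top0.pkl","rb"))
for n,uv,z in [("jar",(257,229),.07),("cupf",(229,224),.06),("plate",(288,236),.08),("tube end",(373,244),.05),("cR",(363,201),.065),("cL",(315,192),.065),
 ("slate",[(268,151),(378,158),(375,222),(264,214)],.007),("red",[(267,259),(226,261)],.06),("blue",(229,187),.06),("sugar",(324,266),.15),("brie",[(290,172),(335,174)],.03),("brownie",(356,171),.026)]:
    print(n,cast(c,uv,z).round(3).tolist())
cv2.imwrite("pics/crop.png",cv2.resize(c["pixels"][140:290,200:400],None,fx=4,fy=4,interpolation=cv2.INTER_CUBIC))
E
```

```text
jar [[0.47, 0.01, 0.07]]
cupf [[0.489, 0.103, 0.06]]
plate [[0.444, -0.091, 0.08]]
tube end [[0.42, -0.37, 0.05]]
cR [[0.562, -0.341, 0.065]]
cL [[0.594, -0.183, 0.065]]
slate [[0.759, -0.026, 0.007], [0.73, -0.412, 0.007], [0.502, -0.39, 0.007], [0.533, -0.011, 0.007]]
red [[0.373, -0.022, 0.06], [0.367, 0.111, 0.06]]
blue [[0.615, 0.104, 0.06]]
sugar [[0.34, -0.197, 0.15]]
brie [[0.675, -0.102, 0.03], [0.666, -0.256, 0.03]]
brownie [[0.678, -0.329, 0.026]]
```

View pics/crop.png

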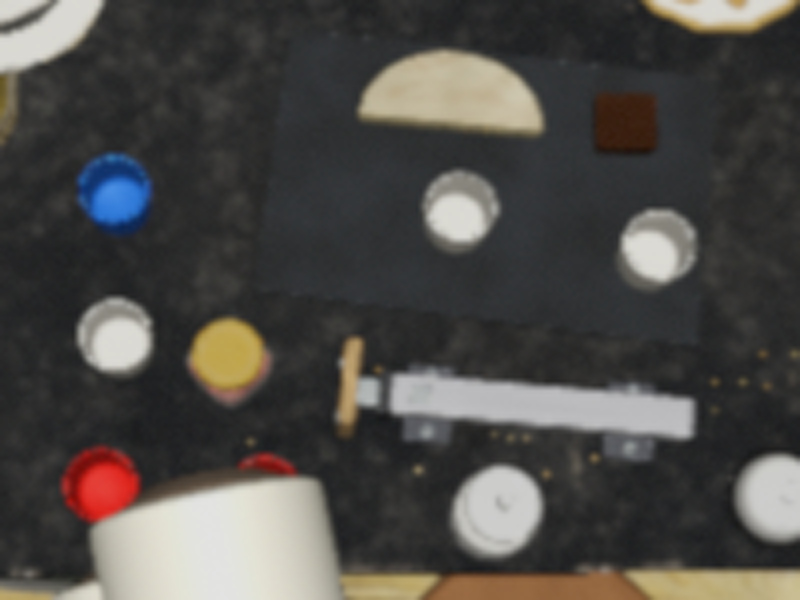

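```bash
cat >> h.py <<'E'
from scipy.spatial.transform import Rotation as Ro
def down(closing):  # closing direction (x,y)
    yaw=np.arctan2(closing[1],closing[0])+np.pi/2
    return [(Ro.from_euler('z',yaw+k*np.pi)*Ro.from_euler('x',np.pi)).as_rotvec() for k in (0,1)]
def best(bot,p,closing):
    o=[(r,bot.inverse_kinematics(p,r)) for r in down(closing)]
    o=[(abs(np.array(q)[5]),r,q) for r,q in o if q is not None]
    o.sort(key=lambda a:a[0]); return o[0][1],o[0][2]
E
python3 - <<'E'
from h import *
from workcell import bot
c=pickle.load(open("top0.pkl","rb"))
f=lambda P,z:cast(c,np.array(P,float).reshape(-1,2)/4+[200-.375,140-.375],z)[:,:2].round(4)
P=dict(jar=f((230,354),.07),cup=f((115,336),.062),cL=f((460,208),.069),cR=f((658,246),.069),
 slate=f([(294,38),(716,72),(698,345),(260,292)],.007),axis=f([(391,391),(694,418)],.05),plate=f([(355,340),(348,432)],.094),teapot=f((-112,228),.12),brie=f([(358,120),(543,132)],.032))
for k,v in P.items(): print(k,v.tolist())
a=P["axis"];print("len",np.linalg.norm(a[1]-a[0]))
m=c["pixels"]
# rays in scene for jar lid check
s=pickle.load(open("scene0.pkl","rb"))
for k,z in(("jar",.07),("cup",.062),("cL",.069)): print(k,proj(s,np.r_[P[k][0],z]).round(1))
r=bot.current_tool_rot();print(Ro.from_rotvec(r).as_matrix().round(2))
for p,cl in(((*P["jar"][0],.15),(1,-1)),((*P["cup"][0],.15),(1,0)),((.56,-.26,.15),(1,0)),((.56,-.07,.15),(1,0)),((.44,-.12,.2),(0,1)),((.45,.1,.06),(0,1))):
    print(np.round(best(bot,p,cl)[1],2))
cv2.imwrite("pics/s.png",cv2.resize(s["pixels"][140:290,200:400],None,fx=4,fy=4,interpolation=cv2.INTER_CUBIC))
E
```

```text
jar [[0.4726, 0.0096]]
cup [[0.4897, 0.1045]]
cL [[0.5944, -0.1813]]
cR [[0.5607, -0.3442]]
slate [[0.7661, -0.0441], [0.7317, -0.4142], [0.4886, -0.3858], [0.5374, -0.0135]]
axis [[0.4442, -0.1222], [0.42, -0.3704]]
plate [[0.479, -0.0919], [0.4045, -0.0854]]
teapot [[0.5682, 0.2815]]
brie [[0.6826, -0.0987], [0.6707, -0.2574]]
len 0.2493769837013833
jar [[285.8 224.2]]
cup [[258.1 241. ]]
cL [[298.  177.5]]
[[ 0.92  0.4  -0.  ]
 [ 0.4  -0.92  0.  ]
 [ 0.   -0.   -1.  ]]
[-0.24 -0.07  1.93 -0.    1.29  0.55]
[-0.03  0.    1.85 -0.    1.29 -0.03]
[-0.63  0.3   1.52  0.    1.32 -0.63]
[-0.34  0.17  1.68  0.    1.3  -0.34]
[-0.53 -0.16  1.91 -0.    1.4   1.04]
[-0.04  0.02  2.03 -0.    1.09  1.53]
```

View pics/s.png

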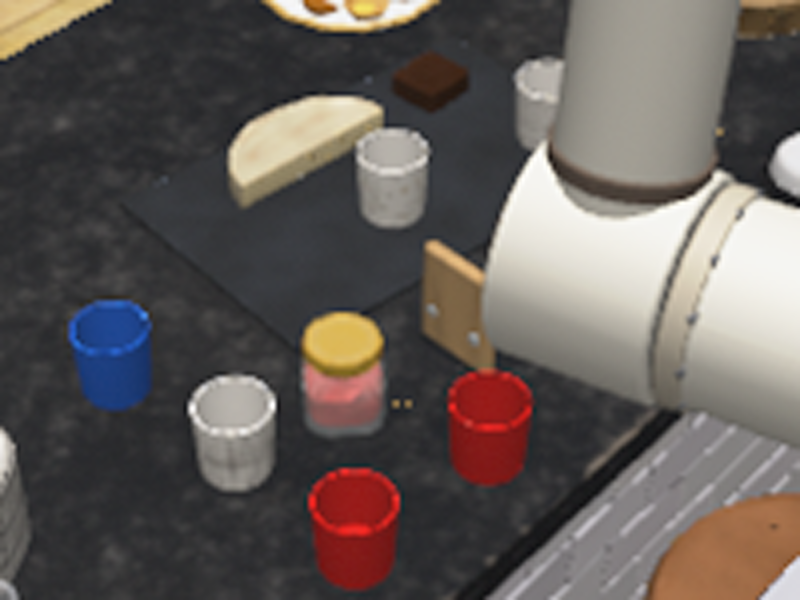

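The scene view confirms the jar, cup and cup_left positions to within 1 px. Next I'll move the jar.

```bash
cat >> h.py <<'E'
def pickplace(bot,p,cl,dst,cl2,N,zg):
    r,q=best(bot,(*p,.17),cl); bot.goto((*p,.2),r); bot.set_gripper(1.0)
    bot.line_to((*p,zg),max_speed=.15); bot.set_gripper(0.0,N); bot.hold(.2)
    print("grip",bot.current_opening()*.092,bot.current_grip_force())
    bot.line_to((*p,.17),max_speed=.12)
    r2,_=best(bot,(*dst,.17),cl2)
    bot.goto((*dst,.17),r2); print("carry",bot.current_opening()*.092,bot.current_ee_pos())
    bot.line_to((*dst,.06),max_speed=.12); bot.line_to((*dst,zg+.008),max_speed=.04); bot.hold(.2)
    print("F",bot.current_contact_force())
    bot.set_gripper(.82); bot.hold(.2); bot.line_to((*dst,.2),max_speed=.12)
    print("t",bot.current_clock())
E
python3 - <<'E'
from h import *
from workcell import bot
pickplace(bot,(.4726,.0096),(1,-1),(.585,-.075),(1,-.1),25,.02)
c=bot.read_camera("scene"); cv2.imwrite("pics/s1.png",c["pixels"][100:340,120:440])
E
```

```text
grip 0.05630420257664013 24.93038809625432
carry 0.056358953182866545 [ 0.58424648 -0.07450849  0.1692082 ]
F [ 0.13341941  0.42269989 -1.12089884]
t 11.2417
```

View pics/s1.png

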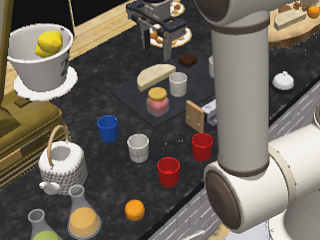

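The jar stands upright on the slate at about (157,100) in this crop. The cup is still at (138,148), so I'll move it next.

```bash
python3 - <<'E'
from h import *
from workcell import bot
pickplace(bot,(.4897,.1045),(1,0),(.570,-.263),(1,-.1),20,.022)
# stand clear to look
r,_=best(bot,(.40,-.30,.25),(.097,.995)); bot.goto((.36,-.33,.25),r); bot.set_gripper(0.0)
ims=[]
for n in("top","scene"):
    c=bot.read_camera(n); pickle.dump(c,open(n+"1.pkl","wb")); i=c["pixels"][130:290,200:400]
    ims.append(cv2.resize(i,None,fx=2,fy=2,interpolation=cv2.INTER_CUBIC))
cv2.imwrite("pics/both.png",np.hstack(ims)); print(bot.current_clock())
E
```

```text
grip 0.0563935678968173 20.00018245764295
carry 0.05616163621351605 [ 0.57024534 -0.26163982  0.17001522]
F [ 0.24690026 -0.50550664 -1.70586776]
t 21.9083
24.2583
```

View pics/both.png

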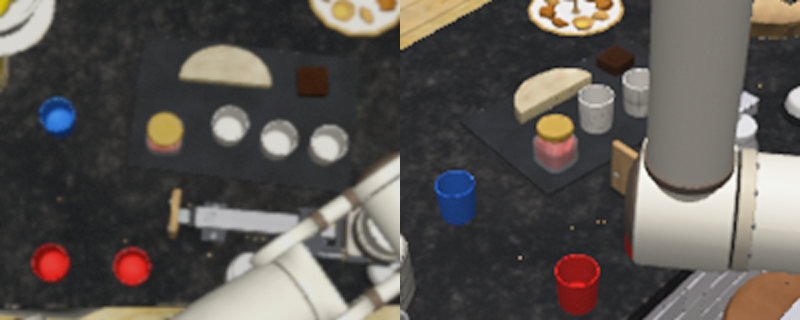

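```bash
python3 - <<'E'
from h import *
from workcell import bot
u=np.array([.0971,.9953]); a=np.array([.4442,-.1222]); 
P=lambda s,z:(*(a+u*s),z)
r,_=best(bot,P(-.025,.2),u); bot.goto(P(-.025,.2),r); bot.line_to(P(-.025,.066),max_speed=.12)
f0=np.array(bot.current_contact_force())
F=lambda:float((np.array(bot.current_contact_force())-f0)[:2]@-u)
s=-.025
while s<.06:
    s+=.004; bot.line_to(P(s,.066),max_speed=.05)
    if F()>2: break
print("contact s",s,F(),bot.current_clock()); s0=s
s+=.165; bot.line_to(P(s,.066),max_speed=.06); print(F(),f0,bot.current_clock())
while s<s0+.215:
    s+=.003; bot.line_to(P(s,.066),max_speed=.04); bot.hold(.05)
    f=F(); print(round(s-s0,3),round(f,1))
    if f>14: break
print(bot.current_ee_pos(),bot.current_clock())
c=bot.read_camera("top"); i=c["pixels"][180:290,200:400]
cv2.imwrite("pics/p.png",cv2.resize(i,None,fx=4,fy=4,interpolation=cv2.INTER_CUBIC))
E
```

```text
contact s 0.019 2.996836048472263 29.1167
4.573525127139732 [-0.04725722 -0.37362054  0.71029369] 32.0167
0.168 4.6
0.171 3.3
0.174 3.2
0.177 2.7
0.18 3.9
0.183 2.9
0.186 2.5
0.189 1.7
0.192 0.4
0.195 9.0
0.198 19.4
[0.46516628 0.08941436 0.06614071] 35.3167
```

View pics/p.png

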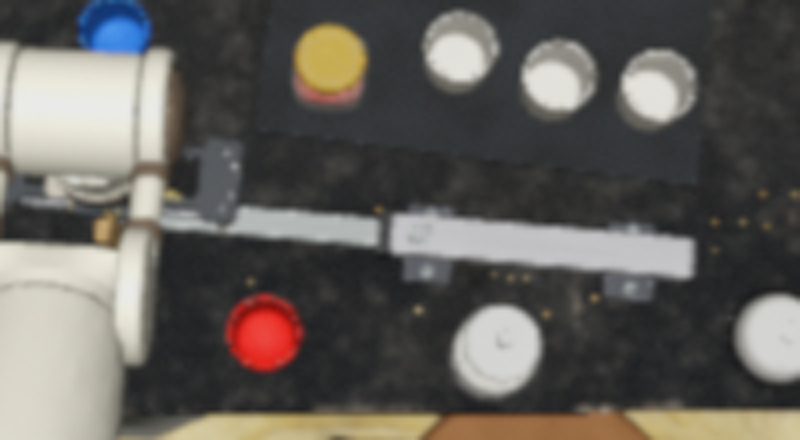

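The rail met a hard stop after about 197 mm of travel. I'll back off and check the button with the wrist camera.

```bash
python3 - <<'E'
from h import *
from workcell import bot
u=np.array([.0971,.9953]); p=np.array(bot.current_ee_pos())
q=p.copy(); q[:2]-=u*.03; bot.line_to(q,max_speed=.1); q[2]=.25; bot.line_to(q,max_speed=.15)
r=bot.current_tool_rot(); B=np.array([.4442,-.1222])-u*.02
bot.goto((*B,.25),r)
c=bot.read_camera("wrist"); print(proj(c,np.r_[B,.05]),bot.current_clock())
cv2.imwrite("pics/w.png",c["pixels"])
E
```

```text
[[279.51612498 181.43291668]] 38.1083
```

View pics/w.png

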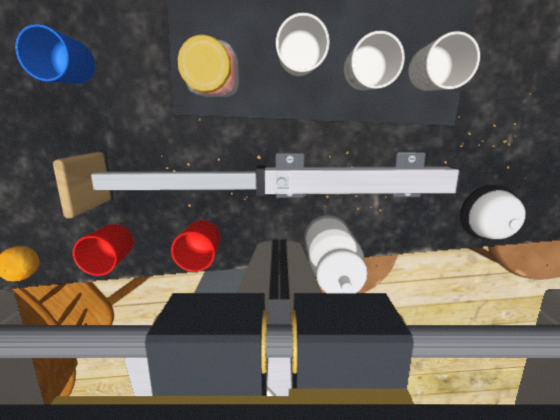

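The plate is out at (82,183) and the tube is straight. The button shows at (282,182), so I'll zoom in there.

```bash
python3 - <<'E'
from h import *
i=cv2.imread("pics/w.png")[150:215,245:345]
cv2.imwrite("pics/wz.png",cv2.resize(i,None,fx=8,fy=8,interpolation=cv2.INTER_CUBIC))
E
```

```text
(no output)
```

View pics/wz.png

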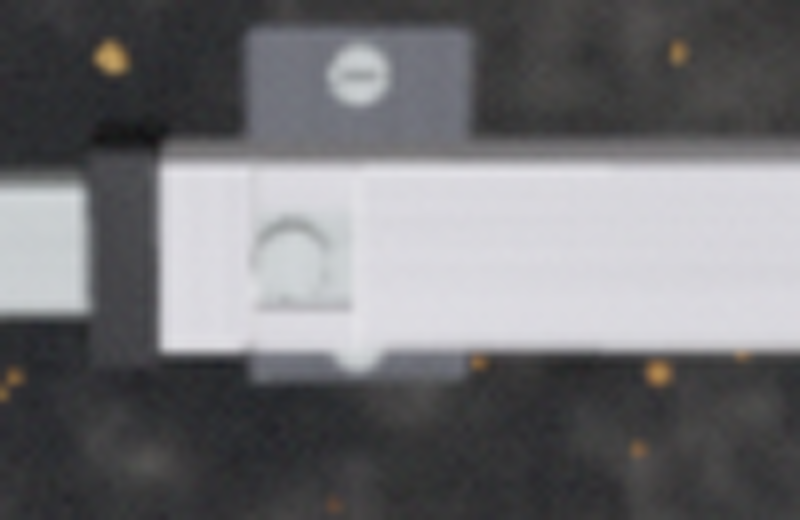

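The hole at crop (250–352, 170–305) holds the button at its outer edge. An oblique view from ahead will show whether it stands proud.

```bash
python3 - <<'E'
from h import *
from workcell import bot
u=np.array([.0971,.9953]); B=np.array([.4442,-.1222])-u*.02
c=bot.read_camera("wrist"); o=-np.array(c["R"]).T@c["t"]; print(o)
bot.goto((*(B+u*.13),.13),bot.current_tool_rot())
c=bot.read_camera("wrist"); o=-np.array(c["R"]).T@c["t"]; uv=proj(c,np.r_[B,.05])[0]; print(o,uv,bot.current_clock())
x,y=np.round(uv).astype(int); i=c["pixels"][max(y-40,0):y+40,max(x-50,0):x+50]
cv2.imwrite("pics/o.png",cv2.resize(i,None,fx=7,fy=7,interpolation=cv2.INTER_CUBIC))
E
```

```text
[ 0.52040354 -0.14901103  0.44102282]
[ 0.53343908 -0.02087787  0.32263844] [419.50644326 208.47034334] 38.95
```

View pics/o.png

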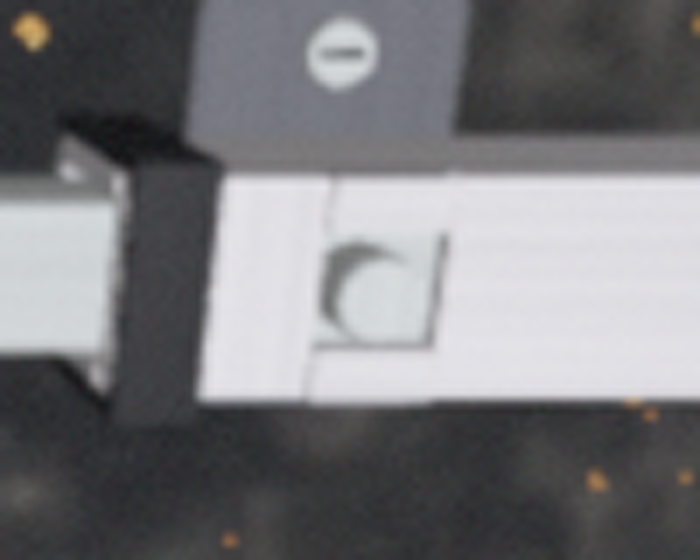

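The camera is towards the upper left. The dark crescent on that side of the button, at about (345,275), is its side wall facing the camera, while the hole's recessed walls show at the lower right. So the button stands proud of the tube, and I'll hand in.

```bash
python3 -c "
from workcell import bot
bot.hold(.3); print(bot.job_done())"
```

```text
the job is handed in; nothing more can be done
None
```

I handed the job in at about 39 s: the jam jar and cup stand upright on the slate, and the rail is pushed out to its hard stop with the lock button up in the last camera view; no verdict came back.

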